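# Fasten the undone draw latch of the equipment case

### The arm

A 6-joint arm with a two-finger parallel gripper is mounted at the origin on a cart in front of the work surface, level with it; the furniture and walls round the work are solid. World frame = base frame: x ahead of the robot, y to its left, z up, the work surface at z = 0. Lengths are in m, angles in degrees, forces in N, time in s.
With the tool pointing down it reaches from about 0.275 to 0.75 m from the base axis. Payload 10.2 kg.
Tool frame: the origin (TCP) lies midway between the tips of the shut fingers; the grasp point (between the pads) lies 19 mm behind it; z points along the fingers, y is the line along which they close (so a half turn about z gives the same grasp; the last joint's range is limited). The gripper opens to 88 mm and grips with 3 to 60 N. Pads are 18 mm wide; open, the fingers measure 123 mm over their backs; the gripper's body (75 mm by 187 mm) begins 45 mm behind the grasp point.
Start: joints at [59.278, 17.928, 85.812, -0, 76.261, -12.8], TCP at [0.162, 0.5, 0.239] pointing down, gripper open.
Joint ranges: [-168.41, 168.41], [-55.51, 124.54], [10.69, 146.95], [-70.63, 250.63], [1, 178], [-165.06, 165.06]. Speed limits (degrees/s): [136.94, 136.94, 172.46, 180, 180, 180].

### API

Orientations are given as a 3x3 rotation matrix whose columns are the frame's x, y, z axes.
In Python, from bench import robot gives the robot as it stands.
- The arm moves only by the tool play_rows, never from a script. Its argument "increments" is text: rows parted by semicolons, each of 5 numbers parted by spaces: the shift along the tool's x, y, z in mm, then the turn about the tool's z in degrees, then the finger opening in mm, from 0 to 88.1. A call has 1 to 12 rows; each row shifts and turns the commanded pose from where the row before left it, along the tool's axes as they then stand; what a row does not reach is not made up. A row lasts 1/10 s, in which the tool goes at most 50 mm and 8.59 degrees, less where a joint would pass 70% of its speed; a pose out of reach is approached as far as the arm can. A call is refused whole if a number of a shift passes 50 or a number of a turn 8.59, either way. A call with a gripper value outside its range is refused whole. The fingers move at their own pace and stop on an object; "newtons" is the grip in N (left out, the last holds). Time passes only in rows, so rows that do not move let the fingers close. It gives the time, the measured TCP pose, the force, the opening and the grip force at its end, in the units of the state.
- robot.state(): the state, without advancing time (a new reading comes with each control period).
- robot.grab_frame(name): name is "scene" or "top" or "wrist"; returns the picture (384x512x3 uint8, red, green, blue); there is no depth.
- robot.camera_model(name): a dict with "vertical_fov" (degrees; the focal length in pixels is half the picture's height over the tangent of half this angle, whatever the lens; pixels are square), "cx", "cy" (the principal point, pixels), "rvec" (rotation vector, rad) and "tvec" (3), from world to camera coordinates, as OpenCV has them; the wrist camera has in their place "mount" (4x4, takes a point from camera to tool coordinates, whose origin is the TCP and whose axes are the flange's). Camera axes: x right, y down, z forward; pixel columns grow to the right and rows downward; lengths in m; the calibration is good to about 2 mm. The wrist camera is an equidistant fisheye: a pixel r from the principal point sees the ray r / f radians off the axis. A picture is of the moment at which its call begins: read the wrist's pose just before it. camera_model takes no time and is no camera call.
- robot.finish_job(): hands the job in; it is judged then, once.
The state is a dict: "t": time; "q": joint angles; "dq": joint speeds; "joint_efforts": joint torques, N m; "ee_pos": TCP position; "eef_rot": TCP orientation; "ft_force": force on the tool from outside, world axes, zero at the start; "torque": the same for the moment, N m; "gripper_width": finger opening in m; "grip_force": force on a finger pad.
Only numpy, scipy, OpenCV 4.12 (cv2) and the standard library are available. Lean on these libraries where they do the work, as an engineer would, in place of code of your own. Each camera call takes 0.05 s, during which the arm holds its last target. There are 200 camera calls.

### The job

The hard case on the worktop is shut, but only one of the two latches on its front is fastened. Fasten the other one: hook its loop over the keeper on the lid above it and press its lever down until it snaps over and lies flat against the case. Leave the fastened latch fastened, and the mouse, the phone and the earbud case where they lie.

Things in the scene. Friction and masses are not known exactly. Their poses are not given: they have to be found in the camera images.
- case: dark grey hard case, fixed; 200 mm deep (x), 290 wide (y), 140 high; body up to 95 mm, lid above. Origin: centre of its underside; -x is its front, towards the robot, 100 mm from the origin. On the front, 90 mm either side of the middle: two like steel draw latches, each a lever with a sprung loop for the keeper on the lid above; a folded carrying handle between them stands 17 mm out
- lid (a joint): angle of the case's lid, rad, 0 shut; hinged at the back; held down by the latches
- latch_1: one of the two latches (either may be on either side). Origin on the case's front face behind the lever's pivot, 75 mm above the worktop; axes as the case's (-x points out of the front). The pivot lies along y, 14 mm in front of this point. A latch is undone when its lever reads above 0.5 and its pin is off the keeper
- latch_2: the other latch, built the same. Mechanism: the loop's axle sits on the lever 18 mm from the pivot (lever closed: 17.7 mm below it and 3.5 mm nearer the case), so the loop with the lever forms a two-bar chain that follows the pin when the pin is carried; axle to pin is 64 mm when slack
- latch_1_lever (a joint): lever angle, rad. 0: closed, flat on the case front; grows as the tip swings out and up (1.57: level; stop 2.3). The handle is a steel plate 26 mm wide that reaches 53 mm from the pivot, its outer face 6 mm outside the pivot. Loop on the keeper: its spring resists below about 0.9 (at most 5 N at 44 mm), pushes back open until the toggle point at 0.13, then holds the lever shut
- latch_2_lever (a joint): the same for the other latch. Unhooked, a lever stays where it is left (friction 0.045 N m)
- latch_1_bail (a joint): angle of the loop about its axle, rad, against the lever: 0 is its direction when hooked and closed; grows as the loop folds outwards onto the handle (stop 2.85). The loop leans out from upright by (this - lever angle + 0.1) rad. It stays where it is left (friction 0.02 N m)
- latch_2_bail (a joint): the same for the other latch
- latch_1_loop (a joint): stretch of the sprung loop along its rods, m: 0 slack, 0.004 when hooked and closed (about 30 N of pull), stop at 0.007
- latch_2_loop (a joint): the same for the other latch
- latch_1_pin (a point): centre of the cross pin at the loop's end: steel, 7 mm thick, 48 mm long, its round ends 4 mm outside the two side rods (4.4 mm thick, 36 mm apart between centres, passing either side of handle and keeper). Gripped by its two ends the pin turns freely between the fingers. z points along the rods from axle to pin, y along the pin
- latch_2_pin (a point): the same for the other latch
- latch_1_grip (a point): where to push on the handle: middle of its outer face, 44 mm from the pivot; -x points straight out of that face, z along the handle towards the pivot
- latch_2_grip (a point): the same for the other latch
- keeper_left (a point): keeper on the +y side of the lid's front: the point where the pin's centre lies when hooked, 125 mm above the worktop (lid top 140), 17 mm in front of the lid's face. A steel hook 24 mm wide (y), open at the top: groove 10 mm wide, its floor 3.5 mm below this point, behind a lip 4 mm thick that lies 5 to 9 mm in front of this point and reaches 3 mm above it. Axes as the case's
- keeper_right (a point): the same on the -y side of the lid's front
- mouse: black computer mouse, 104 x 60 x 36 mm, to the right of the case; origin at the centre of its underside; to be left alone
- phone: phone lying flat, 149 x 73 x 8 mm, to the left of the case; origin at the centre of its underside; to be left alone
- earbud_case: small white earbud case, 46 x 58 x 22 mm, to the left of the case; origin at the centre of its underside; to be left alone

How it is judged:
By the outcome, as a careful person would: the job done as asked, in the order asked, and still so for the second after the job is handed in, with the robot touching nothing.
It also fails if it takes over 45 s, if anything falls off the work surface, if the arm or the gripper's body presses on something with over 40 N, if the wrist force passes 120 N, or if a joint passes its speed limit or range.

## Working session

There is one attempt and no reset: what is moved stays moved. The work goes in short steps, Python scripts to look and compute and a tool call to move; the robot and the scene stay as the last step left them, time stands still between calls to the robot, and variables do not carry over. Pictures are saved under pics/ and viewed, at most 10 in all, crops included, and the job is handed in when it is done.

Besides the shell and the picture viewer there is one more tool, called after "Request:" in YAML: its name, and indented under it one key for each argument. play_rows: Moves the arm, as the interface text tells. Its arguments: {"type":"object","properties":{"increments":{"type":"string"},"newtons":{"type":"number"}},"required":["increments"]}

```bash
mkdir -p pics; ls
python3 - <<'E'
from bench import robot
import cv2,numpy as np
s=robot.state(); print({k:np.round(v,3).tolist() for k,v in s.items()})
for n in("scene","top","wrist"):
    m=robot.camera_model(n); print(n,{k:np.round(v,4).tolist() for k,v in m.items()})
    cv2.imwrite(f"pics/{n}0.png",cv2.cvtColor(robot.grab_frame(n),cv2.COLOR_RGB2BGR))
a=cv2.imread("pics/scene0.png");b=cv2.imread("pics/top0.png")
cv2.imwrite("pics/both.png",cv2.resize(np.vstack([a,b]),None,fx=.78,fy=.78))
E
```

```text
pics
{'t': 0.0, 'q': [59.278, 17.956, 85.851, -0.001, 76.262, -12.799], 'dq': [0.047, 0.008, -0.027, 0.061, -0.028, -0.023], 'joint_efforts': [0.001, -40.221, -25.228, 0.07, 0.035, -0.0], 'ee_pos': [0.161, 0.499, 0.238], 'eef_rot': [[-0.951, 0.308, -0.001], [0.308, 0.951, -0.001], [0.0, -0.001, -1.0]], 'ft_force': [0.105, -0.036, 0.171], 'torque': [-0.057, -0.007, 0.009], 'grip_force': 0.0, 'gripper_width': 0.088}
scene {'vertical_fov': 51.6172, 'cx': 260.9956, 'cy': 192.3733, 'rvec': [2.3204, -0.815, 0.2738], 'tvec': [-0.3561, 0.4852, 0.7958]}
top {'vertical_fov': 53.7214, 'cx': 260.0689, 'cy': 188.6557, 'rvec': [2.1233, -2.1751, 0.1565], 'tvec': [0.2386, 0.6031, 1.0398]}
wrist {'vertical_fov': 65.7065, 'cx': 254.1625, 'cy': 190.5066, 'mount': [[-0.0003, -0.9511, -0.3089, 0.0808], [1.0, -0.0006, 0.0009, 0.0], [-0.001, -0.3089, 0.9511, -0.146], [0.0, 0.0, 0.0, 1.0]]}
```

View pics/both.png

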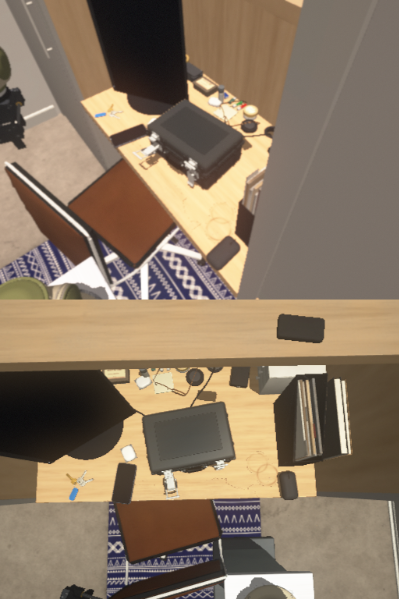

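The case is near the middle of the worktop, and the latch sticking out is the one on the +y side (left in the top view, near (168,480) in the montage). I'll enlarge both views.

Run:
```python
import cv2,numpy as np
a=cv2.imread("pics/scene0.png");b=cv2.imread("pics/top0.png")
A=cv2.resize(a[120:245,165:325],(768,600),interpolation=cv2.INTER_CUBIC)
B=cv2.resize(b[125:250,170:310],(672,600),interpolation=cv2.INTER_CUBIC)
cv2.imwrite("pics/cA.png",A);cv2.imwrite("pics/cB.png",B)
```

```text
(no output)
```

View pics/cA.png

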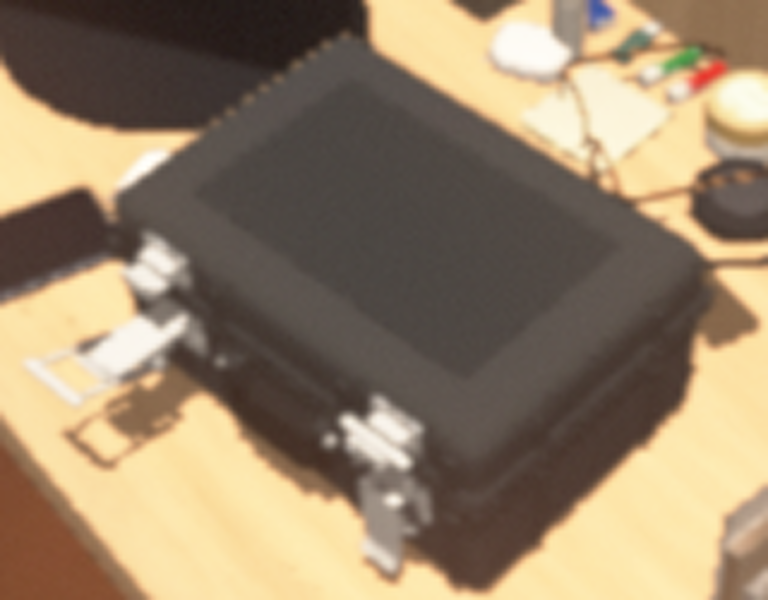

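View pics/cB.png

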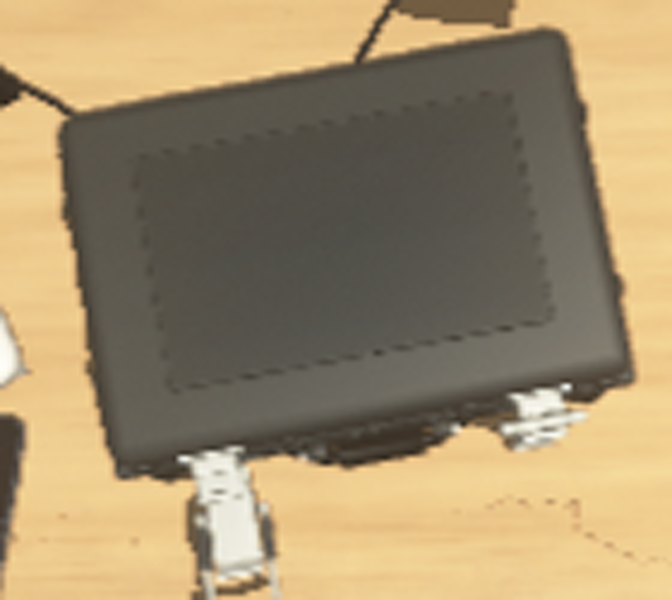

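The lid is turned about 10° in the top view. The +y latch is open, with its lever roughly level and the loop lying out along it: the loop's end is at about (30-80,355-400) in crop A and runs off the bottom of crop B at about (235,600). The other latch is closed. Next I'll measure the lid corners and the pin ends.

```bash
cat > h.py <<'E'
import cv2,numpy as np
from bench import robot
def cam(n):
    m=robot.camera_model(n); f=192/np.tan(np.radians(m['vertical_fov']/2))
    K=np.array([[f,0,m['cx']],[0,f,m['cy']],[0,0,1]]);R=cv2.Rodrigues(np.array(m['rvec']))[0];t=np.array(m['tvec'])
    return K,R,t
def ray(n,p):
    p=np.atleast_2d(np.float64(p));K,R,t=cam(n)
    d=np.c_[p,np.ones(len(p))]@np.linalg.inv(K).T@R
    return -R.T@t,d/np.linalg.norm(d,axis=1)[:,None]
def wray(p,s):
    m=robot.camera_model('wrist');f=192/np.tan(np.radians(m['vertical_fov']/2));M=np.array(m['mount'])
    p=np.atleast_2d(np.float64(p))-[m['cx'],m['cy']];r=np.linalg.norm(p,axis=1);th=r/f
    d=np.c_[p/r[:,None]*np.sin(th)[:,None],np.cos(th)]
    R=np.array(s['eef_rot']);return R@M[:3,3]+s['ee_pos'],d@M[:3,:3].T@R.T
def wproj(P,s):
    m=robot.camera_model('wrist');f=192/np.tan(np.radians(m['vertical_fov']/2));M=np.array(m['mount'])
    R=np.array(s['eef_rot']);q=((np.atleast_2d(P)-s['ee_pos'])@R-M[:3,3])@M[:3,:3]
    r=np.linalg.norm(q[:,:2],axis=1);th=np.arctan2(r,q[:,2]);return q[:,:2]/r[:,None]*(th*f)[:,None]+[m['cx'],m['cy']]
def proj(n,P):
    K,R,t=cam(n);return cv2.projectPoints(np.float64(np.atleast_2d(P)),R,t,K,None)[0][:,0]
def plane(o,d,z):return o+d*((z-o[2])/d[:,2])[:,None]
def tri(o1,d1,o2,d2):
    A=np.c_[d1,-d2];k=np.linalg.lstsq(A,o2-o1,rcond=None)[0];a,b=o1+d1*k[0],o2+d2*k[1];return (a+b)/2,np.linalg.norm(a-b)
E
python3 - <<'E'
from h import *
print("cams",ray('top',[0,0])[0],ray('scene',[0,0])[0])
b=cv2.imread("pics/top0.png");s=4.8
c=np.array([[65,120],[570,30],[632,378],[115,470]])/s+[170,125]
P=plane(*ray('top',c),.14);print(P.round(3));print([np.linalg.norm(P[i]-P[i-1]).round(3) for i in range(4)])
# inner panel corners also
c=np.array([[137,160],[514,92],[555,318],[170,392]])/s+[170,125]
Q=plane(*ray('top',c),.14);print(Q.round(3),P.mean(0),Q.mean(0))
for X in(P,Q):
  for i,j in((0,1),(3,2)):
    v=X[i]-X[j];print(np.degrees(np.arctan2(-v[0],v[1])))
cv2.imwrite("pics/cC.png",cv2.resize(b[212:262,195:255],(720,600),interpolation=cv2.INTER_CUBIC))
a=cv2.imread("pics/scene0.png")
E
```

```text
cams [0.45556558 0.22956467 1.11431834] [ 0.20411428 -0.34343761  0.91425317]
[[0.702 0.424 0.14 ]
 [0.747 0.145 0.14 ]
 [0.553 0.118 0.14 ]
 [0.51  0.396 0.14 ]]
[np.float64(0.194), np.float64(0.282), np.float64(0.196), np.float64(0.281)]
[[0.679 0.384 0.14 ]
 [0.712 0.177 0.14 ]
 [0.586 0.158 0.14 ]
 [0.551 0.367 0.14 ]] [0.62805097 0.27058952 0.14      ] [0.63224723 0.2714367  0.14      ]
9.047497668964251
8.728337210943202
9.124670891830755
9.583103246824386
```

View pics/cC.png

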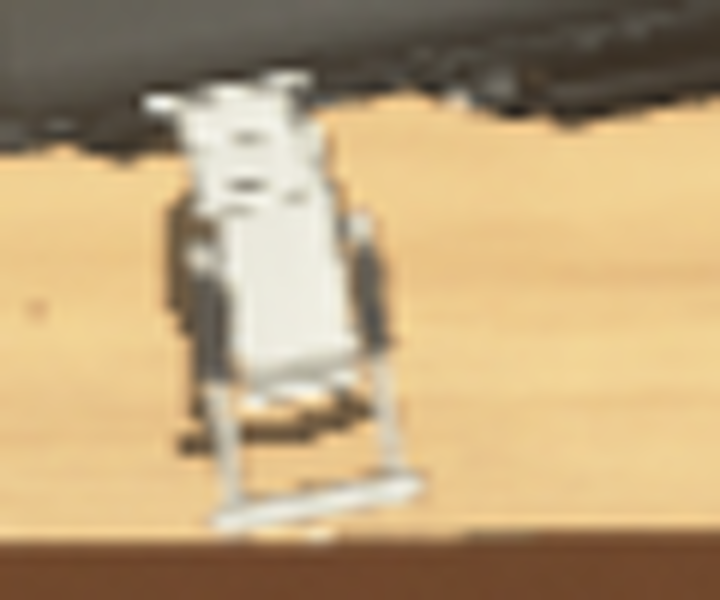

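In the enlarged top view, the pin's ends are at about (225,520) and (412,487), and the steel keeper top spans roughly (150..310,85-100). Next: triangulate the pin.

Run:
```python
from h import *
T=[[213.75,255.3],[229.3,252.6]];S=[[172.3,195.4],[180.6,202.9]]
th=np.radians(9.1);R=np.array([[np.cos(th),-np.sin(th),0],[np.sin(th),np.cos(th),0],[0,0,1]]);c=np.array([.630,.271,0])
for i in(0,1):
    o,d=ray('top',T[i]);o2,d2=ray('scene',S[i]);p,e=tri(o,d[0],o2,d2[0]);print(p.round(4),e.round(4),'case',((p-c)@R).round(4))
for y in(.09,-.09):
    k=c+R@[-.117,y,.125];print('keeper',k.round(4),proj('top',k),(proj('scene',k)-[165,120])*4.8)
    k=c+R@[-.1,y,.075];print('latch',k.round(4))
# lever pose consistency
```

```text
[0.4272 0.3504 0.0977] 0.0028 case [-0.1877  0.1105  0.0977]
[0.4317 0.3096 0.1019] 0.0008 case [-0.1897  0.0695  0.1019]
keeper [0.5002 0.3414 0.125 ] [[215.99003011 226.53822457]] [[144.60659473 277.68382292]]
latch [0.517  0.3441 0.075 ]
keeper [0.5287 0.1636 0.125 ] [[283.98232273 213.94802322]] [[373.93139375 448.02222526]]
latch [0.5455 0.1663 0.075 ]
```

Request:
play_rows:
  increments: "0 0 0 -6.75 88; 0 0 0 -6.75 88; 0 0 0 -6.75 88; 0 0 0 -6.75 88; -30 -26 0 0 88; -30 -26 0 0 88; -30 -26 0 0 88; -30 -26 0 0 88; -30 -26 0 0 88; -30 -26 0 0 88; -30 -26 0 0 88; -28 -27 0 0 88"
  newtons: 30

```text
t: 1.35
ee_pos: [0.4308, 0.3296, 0.2385]
eef_rot: [[-0.988, -0.158, -0.0], [-0.158, 0.988, -0.0], [0.0, -0.0, -1.0]]
ft_force: [-0.9, 0.1, -0.7]
gripper_width: 0.088
grip_force: 0.0
```

Run:
```python
from h import *
s=robot.state();print(s['t'],s['ee_pos'],np.round(s['eef_rot'],3).tolist(),np.round(s['q'],1))
import pickle;pickle.dump(s,open('s1.pkl','wb'))
for n in("wrist","scene"):
    cv2.imwrite(f"pics/{n}1.png",cv2.cvtColor(robot.grab_frame(n),cv2.COLOR_RGB2BGR))
a=cv2.imread("pics/wrist1.png");b=cv2.imread("pics/scene1.png")[60:230,110:337]
cv2.imwrite("pics/v1.png",np.vstack([a[150:],cv2.resize(b,(454,340))]) if 0 else np.hstack([a,cv2.resize(b,(288,216)).repeat(1,0) if 0 else cv2.copyMakeBorder(cv2.resize(b,(288,216)),0,168,0,0,cv2.BORDER_CONSTANT)]))
```

```text
1.35 [0.43081398 0.32957904 0.23848264] [[-0.988, -0.158, -0.0], [-0.158, 0.988, -0.0], [0.0, -0.0, -1.0]] [ 25.   20.2  82.8   0.   77.1 -74. ]
```

View pics/v1.png

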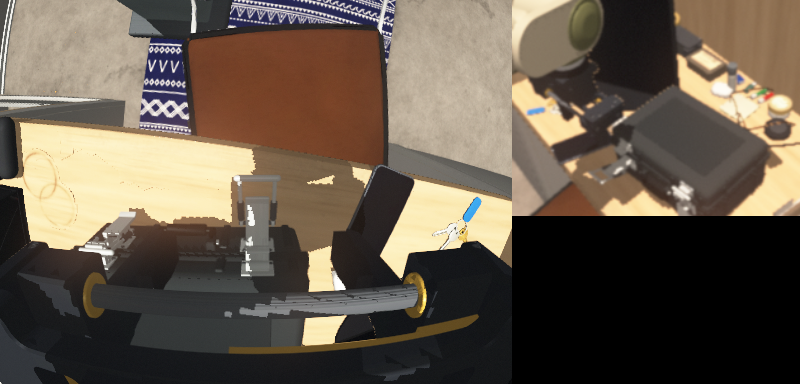

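The wrist view shows the pin's ends at about (233,179) and (279,178), the lever below it near (258,205), and the keeper around (257,262). The wide gripper body lies along tool y. I'll refine the estimate and enlarge the crop.

Run:
```python
from h import *
import pickle
s=pickle.load(open('s1.pkl','rb'));w=cv2.imread("pics/wrist1.png")
for z in(.097,.100,.103):print(plane(*wray([[233,179],[279,178]],s),z).round(4).tolist())
for q,t in(([233,179],[229.3,252.6]),([279,178],[213.75,255.3])):
    o,d=wray(q,s);o2,d2=ray('top',t);p,e=tri(o,d[0],o2,d2[0]);print(p.round(4),round(e,4))
th=np.radians(9.1);R=np.array([[np.cos(th),-np.sin(th),0],[np.sin(th),np.cos(th),0],[0,0,1]]);c=np.array([.630,.271,0])
for y in(.09,-.09):
  print(wproj(c+np.array([[-.117,y-.012,.125],[-.117,y+.012,.125],[-.126,y-.012,.128],[-.126,y+.012,.128],[-.117,y-.024,.125],[-.117,y+.024,.125]])@R.T,s).round(1).tolist())
print('edge',plane(*ray('top',[[214,257.3],[255,256.7]]),0).round(3).tolist())
cv2.imwrite("pics/cw.png",cv2.resize(w[165:285,95:295],(800,480),interpolation=cv2.INTER_CUBIC))
```

```text
[[0.4347, 0.3091, 0.097], [0.4264, 0.3546, 0.097]]
[[0.4338, 0.3092, 0.1], [0.4256, 0.3542, 0.1]]
[[0.4329, 0.3092, 0.103], [0.4248, 0.3538, 0.103]]
[0.4322 0.3092 0.1055] 0.0001
[0.4259 0.3526 0.0988] 0.0035
[[242.5, 253.8], [266.4, 253.8], [242.2, 247.5], [266.7, 247.4], [230.6, 253.7], [278.3, 253.7]]
[[84.1, 247.0], [101.7, 248.4], [81.0, 241.1], [98.8, 242.4], [75.7, 246.3], [110.9, 249.0]]
edge [[0.417, 0.362, 0.0], [0.416, 0.243, 0.0]]
```

View pics/cw.png

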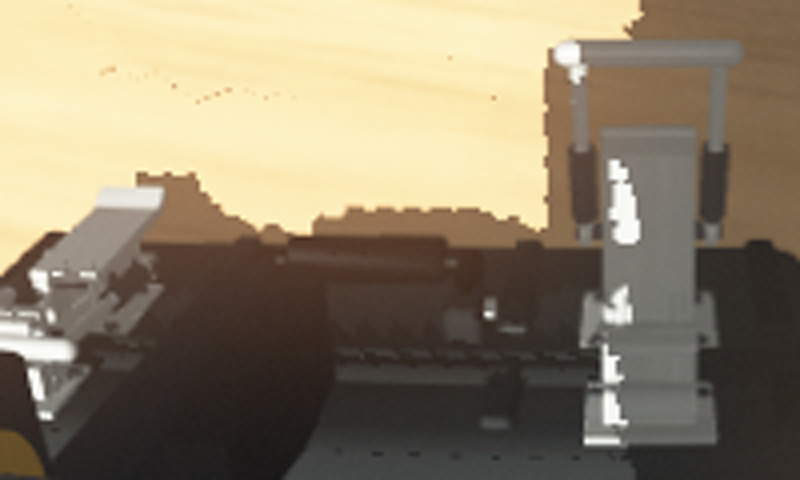

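Run:
```python
from h import *
import pickle
s=pickle.load(open('s1.pkl','rb'))
A=lambda x,y:[165+x/4.8,120+y/4.8]
B=lambda x,y:[170+x/4.8,125+y/4.8]
L={'w':wray([113.2,252.5],s),'s':ray('scene',A(347,421)),'t':ray('top',B(505,432))}
for a,b in('ws','wt','st'):
    p,e=tri(L[a][0],L[a][1][0],L[b][0],L[b][1][0]);print(a,b,p.round(4),round(e,4))
for k in L:print(k,plane(*L[k],.125).round(4))
r=plane(*ray('top',B(585,413)),.125),plane(*ray('scene',A(408,465)),.125);print('-y end',r)
th=np.radians(9.1);R=np.array([[np.cos(th),-np.sin(th),0],[np.sin(th),np.cos(th),0],[0,0,1]]);c=np.array([.630,.271,0])
print('pred',c+R@[-.117,-.066,.125],c+R@[-.117,-.114,.125])
```

```text
w s [0.5298 0.1887 0.1226] 0.001
w t [0.5277 0.1882 0.1248] 0.004
s t [0.5271 0.1863 0.1262] 0.0015
w [[0.5287 0.1899 0.125 ]]
s [[0.5283 0.1869 0.125 ]]
t [[0.5265 0.1866 0.125 ]]
-y end (array([[0.53580982, 0.14274466, 0.125     ]]), array([[0.53580268, 0.14371554, 0.125     ]]))
pred [0.52491102 0.18732619 0.125     ] [0.5325026  0.13993033 0.125     ]
```

Request:
play_rows:
  increments: "1 1.5 40 0 70; 0 0 40 0 60; 0 0 40 0 60; 0 0 33.5 0 60; 0 0 0 0 60; 0 0 0 0 40; 0 0 0 0 40; 0 0 0 0 40; 0 0 0 0 40; 0 0 0 0 40"
  newtons: 25

```text
t: 2.45
ee_pos: [0.4285, 0.3321, 0.0859]
eef_rot: [[-0.987, -0.158, 0.001], [-0.158, 0.987, 0.001], [-0.001, 0.0, -1.0]]
ft_force: [-0.9, -0.7, 0.2]
gripper_width: 0.0448
grip_force: 25.0
```

Run:
```python
from h import *
s=robot.state();print(s['t'],s['ee_pos'],s['ft_force'],s['gripper_width'],s['grip_force'])
w=robot.grab_frame('wrist')[:,:,::-1];b=robot.grab_frame('scene')[:,:,::-1]
cv2.imwrite("pics/v2.png",np.hstack([cv2.resize(w[150:350,130:390],(390,300)),cv2.resize(b[110:230,140:296],(390,300))]))
```

```text
2.45 [0.4285451  0.33212747 0.08586152] [-0.93040937 -0.69629538  0.23966096] 0.04483594616254046 25.000088810920715
```

View pics/v2.png

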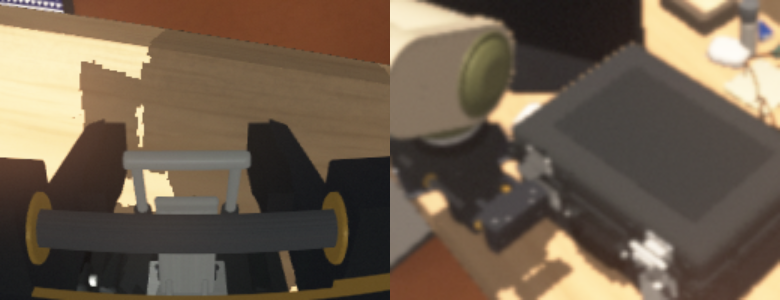

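The pin is held between the pads, with its ends at crop (124,160) and (250,160). I'll work out where it sits in the tool.

Run:
```python
from h import *
s=robot.state()
o,d=wray([[212.7,256.7],[296.7,256.7]],s)
k=.048/np.linalg.norm(d[0]-d[1]);p=o+d.mean(0)*k
R=np.array(s['eef_rot']);print('by width',p.round(4),'tool',((p-s['ee_pos'])@R).round(4))
for z in(.097,.1,.103,.106):
  P=plane(o,d,z);m=P.mean(0);print(z,((m-s['ee_pos'])@R).round(4),np.linalg.norm(P[0]-P[1]).round(4))
```

```text
by width [0.4349 0.3338 0.0855] tool [-0.0066  0.0007  0.0001]
0.097 [ 0.0003  0.0007 -0.0114] 0.0442
0.1 [ 0.0021  0.0006 -0.0144] 0.0432
0.103 [ 0.0038  0.0006 -0.0174] 0.0423
0.106 [ 0.0056  0.0006 -0.0204] 0.0413
```

Request:
play_rows:
  increments: "-5 0 -6.5 0 40; -5 0 -6.5 0 40; -5.5 0 -5.5 0 40; -5.5 0 -5.5 0 40; -6.5 0 -5 0 40; -6.5 0 -5 0 40"
  newtons: 30

```text
t: 3.15
ee_pos: [0.4625, 0.3375, 0.1194]
eef_rot: [[-0.987, -0.158, 0.0], [-0.158, 0.987, 0.0], [-0.0, 0.0, -1.0]]
ft_force: [-1.6, 0.7, -2.6]
gripper_width: 0.0448
grip_force: 30.0
```

Request:
play_rows:
  increments: "-7 0 -3 0 40; -7 0 -3 0 40; -6.5 0 -2 0 40; -6.5 0 -1 0 40; -6 0 0 0 40; 0 0 0 0 40"

```text
t: 3.75
ee_pos: [0.4953, 0.3427, 0.1283]
eef_rot: [[-0.988, -0.158, 0.001], [-0.158, 0.988, 0.0], [-0.001, 0.0, -1.0]]
ft_force: [-1.1, -0.7, -0.6]
gripper_width: 0.0445
grip_force: 30.0
```

Run:
```python
from h import *
s=robot.state();print(s['t'],s['ee_pos'],s['ft_force'],s['gripper_width'],s['grip_force'])
w=robot.grab_frame('wrist')[:,:,::-1];b=robot.grab_frame('top')[:,:,::-1]
cv2.imwrite("pics/v3.png",np.hstack([cv2.resize(w[180:340,150:358],(520,400))]))
o,d=wray([254.7,256.7],s)
```

```text
3.75 [0.49530966 0.34271581 0.12829143] [-1.10828195 -0.72366491 -0.57706616] 0.04447390042677065 29.999986588954926
```

View pics/v3.png

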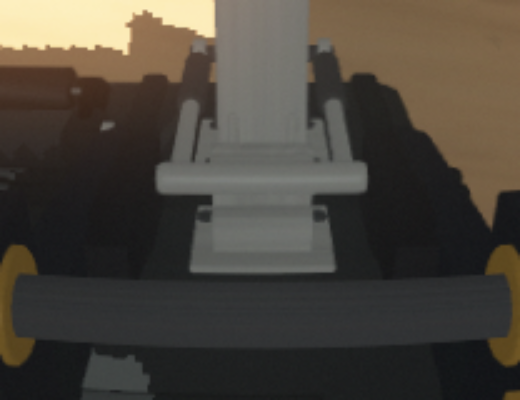

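Run:
```python
from h import *
s=robot.state();R=np.array(s['eef_rot'])
f=lambda x,y:[150+x/2.5,180+y/2.5]
o,d=wray([f(157,178),f(367,178)],s)
for z in(.128,.132,.136,.140,.144):
  P=plane(o,d,z);m=P.mean(0);print('pin',z,m.round(4),((m-s['ee_pos'])@R).round(4),np.linalg.norm(P[0]-P[1]).round(4))
def q(n,a,b,zs):
  o,d=wray([f(*a),f(*b)],s)
  for z in zs:
    P=plane(o,d,z);print(n,z,P.mean(0).round(4),np.linalg.norm(P[0]-P[1]).round(4))
q('keep@207',(213,207),(311,207),(.115,.122,.128,.135))
q('keep@250',(212,250),(312,250),(.115,.122,.128,.135))
q('plate@271',(190,271),(336,271),(.115,.122,.128,.135))
q('plate@207',(197,207),(328,207),(.105,.115,.128))
```

```text
pin 0.128 [0.4977 0.3439 0.128 ] [-0.0031  0.0007  0.0004] 0.0476
pin 0.132 [0.4954 0.3435 0.132 ] [-0.0008  0.0007 -0.0036] 0.0463
pin 0.136 [0.4931 0.3431 0.136 ] [ 0.0015  0.0007 -0.0076] 0.045
pin 0.14 [0.4909 0.3428 0.14  ] [ 0.0038  0.0007 -0.0116] 0.0437
pin 0.144 [0.4886 0.3424 0.144 ] [ 0.006   0.0007 -0.0156] 0.0424
keep@207 0.115 [0.5131 0.3464 0.115 ] 0.0246
keep@207 0.122 [0.5088 0.3457 0.122 ] 0.0235
keep@207 0.128 [0.5051 0.3451 0.128 ] 0.0226
keep@207 0.135 [0.5008 0.3444 0.135 ] 0.0215
keep@250 0.115 [0.5263 0.3485 0.115 ] 0.0259
keep@250 0.122 [0.5214 0.3477 0.122 ] 0.0248
keep@250 0.128 [0.5172 0.347  0.128 ] 0.0238
keep@250 0.135 [0.5123 0.3462 0.135 ] 0.0227
plate@271 0.115 [0.5332 0.3499 0.115 ] 0.0386
plate@271 0.122 [0.528 0.349 0.122] 0.0369
plate@271 0.128 [0.5236 0.3483 0.128 ] 0.0354
plate@271 0.135 [0.5184 0.3474 0.135 ] 0.0337
plate@207 0.105 [0.5194 0.3476 0.105 ] 0.0349
plate@207 0.115 [0.5132 0.3465 0.115 ] 0.0329
plate@207 0.128 [0.5052 0.3452 0.128 ] 0.0302
```

Request:
play_rows:
  increments: "-5 0 0 0 40; -5 0 0 0 40; 0 0 0 0 40"

```text
t: 4.15
ee_pos: [0.5048, 0.3442, 0.128]
eef_rot: [[-0.987, -0.158, -0.0], [-0.158, 0.987, 0.0], [0.0, 0.0, -1.0]]
ft_force: [-1.4, 0.7, -2.2]
gripper_width: 0.0446
grip_force: 30.0
```

Run:
```python
from h import *
s=robot.state();print(s['t'],s['ee_pos'],s['ft_force'],s['gripper_width'],s['grip_force'])
w=robot.grab_frame('wrist')[:,:,::-1]
cv2.imwrite("pics/v4.png",cv2.resize(w[180:340,150:358],(520,400)))
# pin rows: vertical brightness profile at outer ends (columns outside keeper)
g=w.mean(2);print([int(x) for x in g[235:280,217:221].mean(1)]);print([int(x) for x in g[235:280,290:293].mean(1)])
th=np.radians(9.1);R=np.array([[np.cos(th),-np.sin(th),0],[np.sin(th),np.cos(th),0],[0,0,1]]);c=np.array([.6315,.2725,0])
for z in(.125,.132,.136,.14):print(z,wproj(c+R@[-.117,.09,z],s))
```

```text
4.15 [0.50475835 0.34424539 0.12795054] [-1.35566534  0.67157233 -2.20013191] 0.04461518566588352 29.99958872795105
[64, 65, 66, 68, 69, 72, 75, 75, 81, 97, 102, 105, 107, 108, 113, 119, 122, 114, 110, 108, 104, 82, 39, 32, 32, 33, 32, 32, 32, 32, 32, 32, 31, 31, 32, 31, 31, 31, 32, 32, 32, 31, 31, 32, 32]
[41, 42, 45, 46, 50, 57, 58, 60, 79, 97, 103, 106, 108, 110, 116, 121, 121, 113, 110, 108, 97, 66, 32, 32, 31, 32, 31, 32, 32, 33, 32, 31, 32, 31, 32, 32, 31, 31, 32, 31, 31, 32, 32, 31, 32]
0.125 [[251.91866968 239.61806089]]
0.132 [[251.83892332 245.5536029 ]]
0.136 [[251.79077466 249.15262665]]
0.14 [[251.74062214 252.91386392]]
```

Request:
play_rows:
  increments: "0 0 3 0 40; 0 0 3 0 40; 0 0 2 0 40; 0 0 0 0 40"

```text
t: 4.6
ee_pos: [0.5044, 0.3442, 0.1202]
eef_rot: [[-0.987, -0.158, 0.0], [-0.158, 0.987, 0.0], [-0.0, 0.0, -1.0]]
ft_force: [-0.5, -0.1, 0.7]
gripper_width: 0.0446
grip_force: 30.0
```

Request:
play_rows:
  increments: "0 0 2 0 40; 0 0 2 0 40; 0 0 0 0 40"

```text
t: 4.9
ee_pos: [0.5048, 0.3443, 0.118]
eef_rot: [[-0.987, -0.158, 0.002], [-0.158, 0.987, 0.001], [-0.002, 0.0, -1.0]]
ft_force: [-5.0, -1.9, 13.8]
gripper_width: 0.0447
grip_force: 30.0
```

Run:
```python
from h import *
s=robot.state();print(s['ee_pos'],s['ft_force'])
w=robot.grab_frame('wrist')[:,:,::-1]
cv2.imwrite("pics/v5.png",cv2.resize(w[200:320,176:332],(780,600),interpolation=cv2.INTER_CUBIC))
g=w.mean(2);print([int(x) for x in g[235:270,217:221].mean(1)])
th=np.radians(9.1);R=np.array([[np.cos(th),-np.sin(th),0],[np.sin(th),np.cos(th),0],[0,0,1]]);c=np.array([.6315,.2725,0])
for x in(-.117,-.121,-.124):
  for z in(.125,.1315):print(x,z,wproj(c+R@[x,.09,z],s))
```

```text
[0.5047831  0.34434113 0.11798617] [-4.97843904 -1.90002959 13.84183876]
[61, 64, 66, 70, 70, 72, 76, 77, 81, 96, 103, 104, 107, 108, 111, 121, 122, 115, 110, 109, 105, 84, 39, 32, 32, 33, 33, 33, 33, 33, 32, 33, 32, 32, 32]
-0.117 0.125 [[251.63699812 248.17110827]]
-0.117 0.1315 [[251.55120202 254.32226759]]
-0.121 0.125 [[251.60594716 241.57020426]]
-0.121 0.1315 [[251.51715702 247.55336821]]
-0.124 0.125 [[251.58278865 236.51486474]]
-0.124 0.1315 [[251.49172927 242.36105669]]
```

View pics/v5.png

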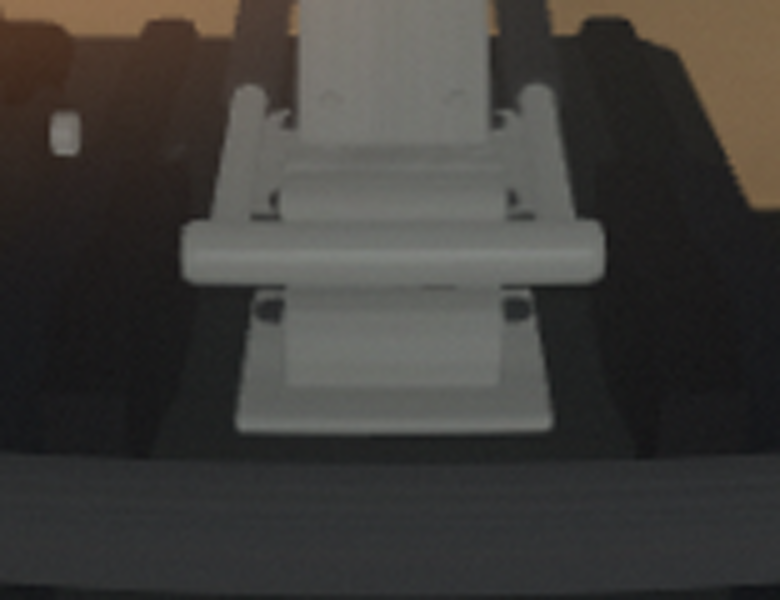

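Pin row 250 matches a pin seated in the groove: the lip is in front at crop rows 170-220 and the keeper's back is behind at 285-385. I'll release it and back off upwards and outwards.

Request:
play_rows:
  increments: "0 0 -0.5 0 42; 0 0 0 0 70; 0 0 0 0 70; 0 0 0 0 70; 0 0 0 0 70; 0 0 -15 0 70; 0 0 -35 0 70; 0 0 -40 0 70; 0 0 -20 0 70"

```text
t: 5.85
ee_pos: [0.505, 0.3445, 0.23]
eef_rot: [[-0.987, -0.158, 0.004], [-0.158, 0.987, 0.002], [-0.004, 0.001, -1.0]]
ft_force: [-0.3, -0.3, 1.1]
gripper_width: 0.0701
grip_force: 0.0
```

Run:
```python
from h import *
s=robot.state();print(s['ee_pos'],s['ft_force'],np.round(s['q'],1))
import pickle;pickle.dump(s,open('s6.pkl','wb'))
for n in('wrist','scene','top'):cv2.imwrite(f"pics/{n}6.png",robot.grab_frame(n)[:,:,::-1])
w=cv2.imread("pics/wrist6.png");a=cv2.imread("pics/scene6.png")
cv2.imwrite("pics/v6.png",np.hstack([cv2.resize(w[170:290,180:336],(390,300)),cv2.resize(a[140:250,170:313],(390,300))]))
```

```text
[0.50498284 0.34448067 0.2300344 ] [-0.3196035  -0.30696189  1.09118093] [ 23.3  29.2  70.7  -0.   79.9 -75.7]
```

View pics/v6.png

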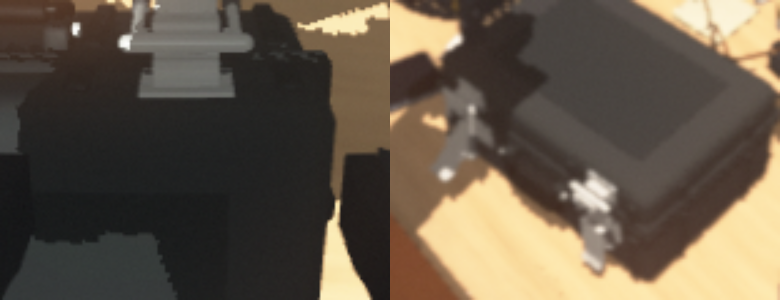

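The pin lies hooked in the keeper and the fingers are clear. The lever hangs half closed, with its tip at scene crop (445,175).

Run:
```python
from h import *
for n,p in(('monitor corner',[173,141]),('shelf edge L',[180,81]),('shelf edge R',[330,76])):
  for z in(.1,.3,.4,.5,.6):print(n,z,plane(*ray('top',p),z).round(3))
# folders
print('folder',[plane(*ray('top',[(298)/.78,(380-300)/.78]),z).round(3).tolist() for z in(.1,.3)])
# lever tip guess: triangulate scene tip in closed-case plane y=.09
th=np.radians(9.1);R=np.array([[np.cos(th),-np.sin(th),0],[np.sin(th),np.cos(th),0],[0,0,1]]);c=np.array([.6315,.2725,0])
o,d=ray('scene',[190.2,204.2]);o=(o-c)@R;d=d[0]@R;print('tip case',o+d*((.09-o[1])/d[1]))
```

```text
monitor corner 0.1 [[0.739 0.461 0.1  ]]
monitor corner 0.3 [[0.683 0.415 0.3  ]]
monitor corner 0.4 [[0.655 0.392 0.4  ]]
monitor corner 0.5 [[0.627 0.369 0.5  ]]
monitor corner 0.6 [[0.599 0.347 0.6  ]]
shelf edge L 0.1 [[0.912 0.442 0.1  ]]
shelf edge L 0.3 [[0.822 0.4   0.3  ]]
shelf edge L 0.4 [[0.777 0.379 0.4  ]]
shelf edge L 0.5 [[0.732 0.358 0.5  ]]
shelf edge L 0.6 [[0.687 0.337 0.6  ]]
shelf edge R 0.1 [[0.917 0.019 0.1  ]]
shelf edge R 0.3 [[0.826 0.061 0.3  ]]
shelf edge R 0.4 [[0.781 0.081 0.4  ]]
shelf edge R 0.5 [[0.735 0.102 0.5  ]]
shelf edge R 0.6 [[0.69  0.123 0.6  ]]
folder [[[0.835, -0.122, 0.1]], [[0.76, -0.053, 0.3]]]
tip case [-0.15219736  0.09        0.04122787]
```

Request:
play_rows:
  increments: "12 -32 -35 0 40; 12 -32 -35 0 20; 12 -32 -35 0 0; 12 -32 -35 0 0; 12 -32 -35 0 0; 12 -32 -35 0 0; 12 -22 -35 0 0; 0 0 -45 0 0; 0 0 -45 0 0; 0 0 -45 0 0"

```text
t: 7.0
ee_pos: [0.4557, 0.1194, 0.6026]
eef_rot: [[-0.988, -0.157, -0.002], [-0.157, 0.988, 0.0], [0.002, 0.0, -1.0]]
ft_force: [0.8, 0.1, 1.1]
gripper_width: 0.0002
grip_force: 0.0
```

Run:
```python
from bench import robot
import numpy as np
s=robot.state();print(np.round(s['q'],1),s['ee_pos'],np.round(s['eef_rot'],3).tolist())
```

```text
[  0.4  17.3  31.9   0.  130.9 -98.7] [0.45567751 0.1193697  0.60259125] [[-0.988, -0.157, -0.002], [-0.157, 0.988, 0.0], [0.002, 0.0, -1.0]]
```

Request:
play_rows:
  increments: "0 0 -40 0 0; 0 0 -40 0 0; 0 0 -40 0 0; 0 0 -40 0 0; 0 0 0 0 0"

```text
t: 7.5
ee_pos: [0.4109, 0.1082, 0.6812]
eef_rot: [[-0.987, -0.158, 0.037], [-0.157, 0.987, 0.007], [-0.037, 0.001, -0.999]]
ft_force: [0.2, -0.3, -0.2]
gripper_width: 0.0004
grip_force: 0.0
```

```bash
cat > st.py <<'E'
from bench import robot
import numpy as np
s=robot.state();R=np.array(s['eef_rot']);print(round(s['t'],2),np.round(s['q'],1),np.round(s['ee_pos'],4),np.round(R,3).tolist(),'tilt',np.degrees(np.arccos(-R[2,2])).round(2),'F',np.round(s['ft_force'],1))
E
python3 st.py
```

```text
7.5 [ -1.4  21.   10.7   0.8 146.2 -99.8] [0.4109 0.1082 0.6812] [[-0.987, -0.158, 0.037], [-0.157, 0.987, 0.007], [-0.037, 0.001, -0.999]] tilt 2.14 F [ 0.2 -0.3 -0.2]
```

Pushing against the reach limit tilted the tool forward about 2°. I'll check whether the tilt builds up.

Request:
play_rows:
  increments: "-45 0 0 0 0; -45 0 0 0 0; -45 0 0 0 0; 0 0 0 0 0"

```text
t: 7.9
ee_pos: [0.5091, 0.1196, 0.6187]
eef_rot: [[-0.986, -0.158, 0.052], [-0.157, 0.987, 0.014], [-0.054, 0.006, -0.999]]
ft_force: [1.1, -0.1, -0.9]
gripper_width: 0.0003
grip_force: 0.0
```

```bash
python3 st.py
```

```text
7.9 [ -0.   28.9  10.9   1.2 137.2 -98.2] [0.5091 0.1196 0.6187] [[-0.986, -0.158, 0.052], [-0.157, 0.987, 0.014], [-0.054, 0.006, -0.999]] tilt 3.09 F [ 1.1 -0.1 -0.9]
```

Request:
play_rows:
  increments: "-25 0 -43 0 0; -25 0 -43 0 0; -25 0 -43 0 0; -25 0 -43 0 0; -25 0 -43 0 0; -25 0 -43 0 0"

```text
t: 8.5
ee_pos: [0.4767, 0.103, 0.668]
eef_rot: [[-0.972, -0.159, 0.172], [-0.154, 0.987, 0.04], [-0.176, 0.012, -0.984]]
ft_force: [0.6, 0.4, 0.3]
gripper_width: 0.0008
grip_force: 0.0
```

```bash
python3 st.py
```

```text
8.5 [ -3.1  23.3  10.7   4.1 136.1 -99. ] [0.4767 0.103  0.668 ] [[-0.972, -0.159, 0.172], [-0.154, 0.987, 0.04], [-0.176, 0.012, -0.984]] tilt 10.16 F [0.6 0.4 0.3]
```

Request:
play_rows:
  increments: "-25 0 -43 0 0; -25 0 -43 0 0; -25 0 -43 0 0; -25 0 -43 0 0; -25 0 -43 0 0; -25 0 -43 0 0; -25 0 -43 0 0; -25 0 -43 0 0"

```text
t: 9.3
ee_pos: [0.4229, 0.0819, 0.7287]
eef_rot: [[-0.934, -0.161, 0.32], [-0.145, 0.987, 0.071], [-0.327, 0.02, -0.945]]
ft_force: [0.3, 0.9, -0.2]
gripper_width: 0.0006
grip_force: 0.0
```

```bash
python3 st.py
```

```text
9.3 [ -8.8  15.6  10.7   9.8 135.3 -99.8] [0.4229 0.0819 0.7287] [[-0.934, -0.161, 0.32], [-0.145, 0.987, 0.071], [-0.327, 0.02, -0.945]] tilt 19.15 F [ 0.3  0.9 -0.2]
```

Request:
play_rows:
  increments: "-40 4 -28 0 0; -40 4 -28 0 0; -40 4 -28 0 0; -40 4 -28 0 0; -40 4 -28 0 0; -40 4 -28 0 0; -40 4 -28 0 0; -40 4 -28 0 0; -40 4 -28 0 0; -40 4 -28 0 0"

```text
t: 10.3
ee_pos: [0.4769, 0.1113, 0.7482]
eef_rot: [[-0.84, -0.166, 0.516], [-0.125, 0.986, 0.114], [-0.528, 0.031, -0.849]]
ft_force: [0.3, 0.0, 0.2]
gripper_width: 0.0004
grip_force: 0.0
```

```bash
python3 st.py
```

```text
10.3 [ -5.5  16.3  10.7  11.1 121.8 -96.1] [0.4769 0.1113 0.7482] [[-0.84, -0.166, 0.516], [-0.125, 0.986, 0.114], [-0.528, 0.031, -0.849]] tilt 31.91 F [0.3 0.  0.2]
```

Request:
play_rows:
  increments: "-45 4 -19 0 0; -45 4 -19 0 0; -45 4 -19 0 0; -45 4 -19 0 0; -45 4 -19 0 0; -45 4 -19 0 0; -45 4 -19 0 0; -45 4 -19 0 0; -45 4 -19 0 0; -45 4 -19 0 0; -45 4 -19 0 0"

```text
t: 11.4
ee_pos: [0.5227, 0.1299, 0.7941]
eef_rot: [[-0.667, -0.179, 0.723], [-0.086, 0.983, 0.164], [-0.74, 0.047, -0.671]]
ft_force: [0.6, -0.1, 0.8]
gripper_width: 0.0007
grip_force: 0.0
```

```bash
python3 st.py
```

```text
11.4 [ -4.5  16.   10.7  13.3 106.2 -94.4] [0.5227 0.1299 0.7941] [[-0.667, -0.179, 0.723], [-0.086, 0.983, 0.164], [-0.74, 0.047, -0.671]] tilt 47.87 F [ 0.6 -0.1  0.8]
```

```bash
cat > mv.py <<'E'
import sys,numpy as np
from bench import robot
s=robot.state();R=np.array(s['eef_rot'])
d=(np.array(eval(sys.argv[1]))-s['ee_pos'])@R*1000;print('tool mm',d.round(1),'len',np.linalg.norm(d).round(1))
E
python3 mv.py "(.36,.32,.25)"
```

```text
tool mm [494.8 190.4 278.4] len 598.9
```

Request:
play_rows:
  increments: "38 14.5 21.5 0 0; 38 14.5 21.5 0 0; 38 14.5 21.5 0 0; 38 14.5 21.5 0 0; 38 14.5 21.5 0 0; 38 14.5 21.5 0 0; 38 14.5 21.5 0 0; 38 14.5 21.5 0 0"

```text
t: 12.2
ee_pos: [0.4372, 0.2344, 0.5037]
eef_rot: [[-0.667, -0.178, 0.723], [-0.082, 0.983, 0.167], [-0.74, 0.052, -0.67]]
ft_force: [1.0, -0.1, 0.6]
gripper_width: 0.0006
grip_force: 0.0
```

```bash
python3 st.py; python3 mv.py "(.36,.32,.25)"
```

```text
12.2 [ 15.7 -12.7  91.3  -2.5  53.6 -82.7] [0.4372 0.2344 0.5037] [[-0.667, -0.178, 0.723], [-0.082, 0.983, 0.167], [-0.74, 0.052, -0.67]] tilt 47.9 F [ 1.  -0.1  0.6]
tool mm [232.3  84.7 128.5] len 278.6
```

Request:
play_rows:
  increments: "36 14 22 0 0; 36 14 22 0 0; 36 14 22 0 0; 36 14 22 0 0; 36 14 22 0 0"

```text
t: 12.7
ee_pos: [0.384, 0.3069, 0.3007]
eef_rot: [[-0.668, -0.179, 0.723], [-0.082, 0.982, 0.168], [-0.74, 0.053, -0.671]]
ft_force: [2.2, 0.5, 0.2]
gripper_width: 0.0006
grip_force: 0.0
```

```bash
python3 st.py; python3 mv.py "(.4445,.3342,.058)"
```

```text
12.7 [ 32.   -6.1 115.8 -31.4  27.5 -44.6] [0.384  0.3069 0.3007] [[-0.668, -0.179, 0.723], [-0.082, 0.982, 0.168], [-0.74, 0.053, -0.671]] tilt 47.89 F [2.2 0.5 0.2]
tool mm [136.9   3.  211. ] len 251.6
```

Request:
play_rows:
  increments: "22 0.5 33 0 0; 22 0.5 33 0 0; 22 0.5 33 0 0"

```text
t: 13.0
ee_pos: [0.4089, 0.316, 0.203]
eef_rot: [[-0.667, -0.174, 0.724], [-0.082, 0.983, 0.161], [-0.74, 0.049, -0.671]]
ft_force: [0.7, -1.2, 0.0]
gripper_width: 0.0005
grip_force: 0.0
```

```bash
python3 st.py; python3 mv.py "(.4445,.3342,.058)"
```

```text
13.0 [ 31.3   5.8 120.9 -63.6  15.5 -10.6] [0.4089 0.316  0.203 ] [[-0.667, -0.174, 0.724], [-0.082, 0.983, 0.161], [-0.74, 0.049, -0.671]] tilt 47.88 F [ 0.7 -1.2  0. ]
tool mm [ 82.1   4.7 126. ] len 150.4
```

Request:
play_rows:
  increments: "14 1 21 0 0; 14 1 21 0 0; 14 1 21 0 0"

```text
t: 13.3
ee_pos: [0.431, 0.3277, 0.1612]
eef_rot: [[-0.7, -0.173, 0.693], [-0.088, 0.984, 0.157], [-0.709, 0.049, -0.704]]
ft_force: [0.3, -0.2, 0.8]
gripper_width: 0.0006
grip_force: 0.0
```

```bash
python3 st.py; python3 mv.py "(.4445,.3342,.058)"
```

```text
13.3 [ 30.7  13.  118.6 -70.5  13.4  -3.2] [0.431  0.3277 0.1612] [[-0.7, -0.173, 0.693], [-0.088, 0.984, 0.157], [-0.709, 0.049, -0.704]] tilt 45.27 F [ 0.3 -0.2  0.8]
tool mm [63.1 -1.  83. ] len 104.3
```

Request:
play_rows:
  increments: "16 0 21 0 0; 16 0 21 0 0"

```text
t: 13.5
ee_pos: [0.4431, 0.3352, 0.1337]
eef_rot: [[-0.727, -0.172, 0.665], [-0.094, 0.984, 0.152], [-0.68, 0.048, -0.732]]
ft_force: [0.4, -0.2, -0.1]
gripper_width: 0.0004
grip_force: 0.0
```

```bash
python3 st.py; python3 mv.py "(.4445,.3342,.058)"
```

```text
13.5 [ 30.3  17.5 116.6 -70.6  12.5  -2.9] [0.4431 0.3352 0.1337] [[-0.727, -0.172, 0.665], [-0.094, 0.984, 0.152], [-0.68, 0.048, -0.732]] tilt 42.99 F [ 0.4 -0.2 -0.1]
tool mm [50.5 -4.8 56.2] len 75.7
```

Request:
play_rows:
  increments: "20 -2 21 0 0; 20 -2 21 0 0"

```text
t: 13.7
ee_pos: [0.4498, 0.3395, 0.1024]
eef_rot: [[-0.757, -0.171, 0.631], [-0.101, 0.984, 0.146], [-0.646, 0.046, -0.762]]
ft_force: [0.1, 0.3, -0.2]
gripper_width: 0.0003
grip_force: 0.0
```

```bash
python3 st.py; python3 mv.py "(.4445,.3342,.058)"
```

```text
13.7 [ 30.   21.8 115.2 -70.6  11.6  -2.6] [0.4498 0.3395 0.1024] [[-0.757, -0.171, 0.631], [-0.101, 0.984, 0.146], [-0.646, 0.046, -0.762]] tilt 40.35 F [ 0.1  0.3 -0.2]
tool mm [33.2 -6.4 29.8] len 45.1
```

Request:
play_rows:
  increments: "16 -3.5 12 0 0; 16 -3.5 12 0 0; 0 0 0 0 0"

```text
t: 14.0
ee_pos: [0.4473, 0.3371, 0.0818]
eef_rot: [[-0.778, -0.169, 0.605], [-0.106, 0.985, 0.139], [-0.619, 0.044, -0.784]]
ft_force: [0.7, 0.4, 1.5]
gripper_width: 0.0002
grip_force: 0.0
```

```bash
python3 st.py; python3 mv.py "(.470,.338,.045)"
python3 - <<'E'
from h import *
for n in('scene','top'):cv2.imwrite(f"pics/{n}7.png",robot.grab_frame(n)[:,:,::-1])
E
```

```text
14.0 [ 29.6  23.9 115.3 -70.6  10.9  -2.5] [0.4473 0.3371 0.0818] [[-0.778, -0.169, 0.605], [-0.106, 0.985, 0.139], [-0.619, 0.044, -0.784]] tilt 38.35 F [0.7 0.4 1.5]
tool mm [ 5.  -4.6 42.8] len 43.3
```

Request:
play_rows:
  increments: "5 -1.5 11 0 0; 5 -1.5 11 0 0; 5 -1.5 11 0 0; 0 0 0 0 0"

```text
t: 14.5
ee_pos: [0.462, 0.3398, 0.0596]
eef_rot: [[-0.793, -0.168, 0.586], [-0.11, 0.985, 0.134], [-0.6, 0.042, -0.799]]
ft_force: [0.4, 0.9, -0.2]
gripper_width: 0.0006
grip_force: 0.0
```

```bash
python3 st.py; python3 mv.py "(.4897,.3417,.0275)"
```

```text
14.5 [ 28.8  27.7 113.1 -70.6  10.   -2.9] [0.462  0.3398 0.0596] [[-0.793, -0.168, 0.586], [-0.11, 0.985, 0.134], [-0.6, 0.042, -0.799]] tilt 36.97 F [ 0.4  0.9 -0.2]
tool mm [-2.9 -4.1 42.1] len 42.4
```

Request:
play_rows:
  increments: "0 -1.5 6 0 0; 0 -1.5 6 0 0; 0 -1 6 0 0; 0 0 0 0 0"

```text
t: 14.9
ee_pos: [0.4746, 0.3398, 0.0495]
eef_rot: [[-0.796, -0.169, 0.581], [-0.111, 0.985, 0.134], [-0.595, 0.042, -0.803]]
ft_force: [-2.0, 0.6, 0.4]
gripper_width: 0.0003
grip_force: 0.9
```

```bash
python3 st.py; python3 mv.py "(.4897,.3417,.0275)"
```

```text
14.9 [ 27.9  29.6 111.6 -70.6   9.3  -3.5] [0.4746 0.3398 0.0495] [[-0.796, -0.169, 0.581], [-0.111, 0.985, 0.134], [-0.595, 0.042, -0.803]] tilt 36.59 F [-2.   0.6  0.4]
tool mm [ 0.9 -1.6 26.7] len 26.8
```

Request:
play_rows:
  increments: "3 -0.5 6 0 0; 3 -0.5 6 0 0; 2 0 6 0 0; 0 0 0 0 0"

```text
t: 15.3
ee_pos: [0.482, 0.3424, 0.0366]
eef_rot: [[-0.803, -0.168, 0.571], [-0.112, 0.985, 0.131], [-0.585, 0.041, -0.81]]
ft_force: [-0.2, -0.3, 1.0]
gripper_width: 0.0008
grip_force: 0.4
```

```bash
python3 st.py; python3 mv.py "(.4917,.3417,.0275)"
```

```text
15.3 [ 27.7  31.8 110.2 -70.6   9.1  -3.6] [0.482  0.3424 0.0366] [[-0.803, -0.168, 0.571], [-0.112, 0.985, 0.131], [-0.585, 0.041, -0.81]] tilt 35.9 F [-0.2 -0.3  1. ]
tool mm [-2.4 -2.7 12.9] len 13.4
```

Request:
play_rows:
  increments: "-2 -1 3 0 0; -2 -1 3 0 0; 0 0 0 0 0"

```text
t: 15.6
ee_pos: [0.489, 0.3415, 0.0342]
eef_rot: [[-0.803, -0.168, 0.572], [-0.112, 0.985, 0.131], [-0.585, 0.041, -0.81]]
ft_force: [-0.3, -0.5, -0.5]
gripper_width: 0.0005
grip_force: 0.3
```

Request:
play_rows:
  increments: "-3 -1 3 0 0; -3 0 2.5 0 0; 0 0 0 0 0"

```text
t: 15.9
ee_pos: [0.4944, 0.3418, 0.0328]
eef_rot: [[-0.805, -0.169, 0.569], [-0.114, 0.985, 0.131], [-0.583, 0.04, -0.812]]
ft_force: [-26.7, -4.8, 17.2]
gripper_width: 0.0005
grip_force: 13.6
```

Request:
play_rows:
  increments: "2 0 -3 0 0; 0 0 -10 0 0; 0 0 -20 0 0; 0 0 -35 0 0; 0 0 -40 0 0; 0 0 -40 0 0; 0 0 -40 0 0; 0 0 -40 0 0"

```text
t: 16.7
ee_pos: [0.3639, 0.3115, 0.2183]
eef_rot: [[-0.803, -0.168, 0.571], [-0.112, 0.985, 0.132], [-0.585, 0.042, -0.81]]
ft_force: [0.8, -0.0, -0.1]
gripper_width: -0.0
grip_force: 0.0
```

```bash
python3 st.py
python3 - <<'E'
from h import *
th=np.radians(9.1);R=np.array([[np.cos(th),-np.sin(th),0],[np.sin(th),np.cos(th),0],[0,0,1]]);c=np.array([.6315,.2725,0])
def face(L,y,r):return c+R@[-.114-(r*np.sin(L)+.006*np.cos(L)),y,.075-r*np.cos(L)+.006*np.sin(L)]
F={n:robot.grab_frame(n) for n in('scene','top')}
for n in F:cv2.imwrite(f"pics/{n}8.png",F[n][:,:,::-1])
old={n:cv2.imread(f"pics/{n}6.png").mean(2) for n in F};first={n:cv2.imread(f"pics/{n}0.png").mean(2) for n in F}
for n in F:
  g=F[n].mean(2)
  for y in(.09,-.09):
    for L in(0,.4,.85):
      for nm,im in(('now',g),('t6',old[n]),('t0',first[n])):
        P=np.array([proj(n,face(L,y,r))[0] for r in(.02,.035,.045,.052)]).round().astype(int)
        print(n,y,L,nm,[int(im[v,u]) for u,v in P], P[-1] if nm=='now' else '')
E
```

```text
16.7 [ 32.4   0.6 117.4 -23.1  29.7 -49.6] [0.3639 0.3115 0.2183] [[-0.803, -0.168, 0.571], [-0.112, 0.985, 0.132], [-0.585, 0.042, -0.81]] tilt 35.91 F [ 0.8 -0.  -0.1]
scene 0.09 0 now [143, 151, 202, 206] [200 202]
scene 0.09 0 t6 [118, 124, 103, 103] 
scene 0.09 0 t0 [166, 119, 107, 107] 
scene 0.09 0.4 now [173, 219, 217, 214] [194 204]
scene 0.09 0.4 t6 [129, 114, 103, 106] 
scene 0.09 0.4 t0 [141, 196, 107, 103] 
scene 0.09 0.85 now [218, 217, 213, 217] [189 204]
scene 0.09 0.85 t6 [118, 116, 221, 231] 
scene 0.09 0.85 t0 [170, 135, 148, 138] 
scene -0.09 0 now [145, 164, 212, 212] [244 236]
scene -0.09 0 t6 [141, 158, 208, 207] 
scene -0.09 0 t0 [143, 163, 213, 212] 
scene -0.09 0.4 now [145, 210, 212, 218] [239 240]
scene -0.09 0.4 t6 [142, 207, 209, 215] 
scene -0.09 0.4 t0 [147, 209, 213, 218] 
scene -0.09 0.85 now [197, 215, 222, 222] [234 240]
scene -0.09 0.85 t6 [193, 213, 219, 220] 
scene -0.09 0.85 t0 [198, 215, 222, 222] 
top 0.09 0 now [212, 171, 171, 202] [220 229]
top 0.09 0 t6 [139, 122, 122, 104] 
top 0.09 0 t0 [214, 185, 185, 228] 
top 0.09 0.4 now [193, 188, 188, 191] [221 235]
top 0.09 0.4 t6 [60, 66, 92, 95] 
top 0.09 0.4 t0 [231, 232, 233, 234] 
top 0.09 0.85 now [188, 194, 195, 195] [221 241]
top 0.09 0.85 t6 [67, 96, 153, 178] 
top 0.09 0.85 t0 [231, 233, 234, 214] 
top -0.09 0 now [188, 180, 180, 192] [281 217]
top -0.09 0 t6 [173, 167, 167, 178] 
top -0.09 0 t0 [185, 179, 179, 192] 
top -0.09 0.4 now [195, 198, 203, 203] [283 224]
top -0.09 0.4 t6 [185, 187, 192, 192] 
top -0.09 0.4 t0 [195, 197, 202, 202] 
top -0.09 0.85 now [198, 200, 198, 192] [284 230]
top -0.09 0.85 t6 [187, 189, 187, 180] 
top -0.09 0.85 t0 [197, 199, 198, 190]
```

Run:
```python
from h import *
th=np.radians(9.1);R=np.array([[np.cos(th),-np.sin(th),0],[np.sin(th),np.cos(th),0],[0,0,1]]);c=np.array([.6315,.2725,0])
def pt(L,y,r):return c+R@[-.114-(r*np.sin(L)+.006*np.cos(L)),y,.075-r*np.cos(L)+.006*np.sin(L)]
for n in('scene','top'):
  for k in(0,6,8):
    a=cv2.imread(f"pics/{n}{k}.png").astype(int)
    m=((a.max(2)-a.min(2)<32)&(a.mean(2)>(85 if k==6 else 110)))
    for y in(.09,-.09):
      o=proj(n,c+R@[-.117,y,.125])[0].round().astype(int)
      w=m[o[1]-12:o[1]+42,o[0]-35:o[0]+25];v,u=np.nonzero(w)
      print(n,k,y,'n',len(u),'u',(u.min()-35,u.max()-35),'v',(v.min()-12,v.max()-12))
      if n=='scene' and k==8:
        for r in w[::1]:print(''.join('#' if q else '.' for q in r))
  for y in(.09,-.09):
    o=proj(n,c+R@[-.117,y,.125])[0];print('pred tip rel',y,[(proj(n,pt(L,y,.053))[0]-o).round().tolist() for L in(0,.13,.3,.85)])
```

```text
scene 0 0.09 n 377 u (np.int64(-34), np.int64(16)) v (np.int64(-9), np.int64(26))
scene 0 -0.09 n 366 u (np.int64(-11), np.int64(11)) v (np.int64(-11), np.int64(24))
scene 6 0.09 n 387 u (np.int64(-35), np.int64(16)) v (np.int64(-8), np.int64(28))
scene 6 -0.09 n 470 u (np.int64(-11), np.int64(24)) v (np.int64(-12), np.int64(24))
scene 8 0.09 n 287 u (np.int64(-34), np.int64(16)) v (np.int64(-9), np.int64(25))
............................................................
............................................................
............................................................
...................................##.......................
...................................####.....................
...................................#####....................
..................................#######...................
............................####..########..................
...........................#################................
..............................##############................
.....................##........#############................
...............
[... 6050 characters left out ...]
 27.0]]
pred tip rel -0.09 [[1.0, 24.0], [-1.0, 25.0], [-3.0, 27.0], [-9.0, 28.0]]
top 0 0.09 n 330 u (np.int64(-8), np.int64(14)) v (np.int64(-8), np.int64(29))
top 0 -0.09 n 187 u (np.int64(-20), np.int64(8)) v (np.int64(-12), np.int64(5))
top 6 0.09 n 240 u (np.int64(-35), np.int64(24)) v (np.int64(-9), np.int64(41))
top 6 -0.09 n 379 u (np.int64(-35), np.int64(18)) v (np.int64(-12), np.int64(15))
top 8 0.09 n 136 u (np.int64(-8), np.int64(8)) v (np.int64(-8), np.int64(3))
top 8 -0.09 n 198 u (np.int64(-24), np.int64(8)) v (np.int64(-12), np.int64(5))
pred tip rel 0.09 [[4.0, 3.0], [5.0, 5.0], [5.0, 8.0], [6.0, 16.0]]
pred tip rel -0.09 [[-2.0, 4.0], [-2.0, 6.0], [-1.0, 9.0], [1.0, 16.0]]
```

Run:
```python
from h import *
th=np.radians(9.1);R=np.array([[np.cos(th),-np.sin(th),0],[np.sin(th),np.cos(th),0],[0,0,1]]);c=np.array([.6315,.2725,0])
a=cv2.imread("pics/top8.png").astype(int)
for y in(.09,-.09):
  o=proj('top',c+R@[-.117,y,.125])[0].round().astype(int);print(o)
  for r in a.mean(2).astype(int)[o[1]-9:o[1]+7,o[0]-15:o[0]+16]:print(' '.join('%3d'%q for q in r))
  print('pin ends if hooked',[(proj('top',c+R@[-.117,y+e,.125])[0]-o).round(1).tolist() for e in(.022,-.022)])
s=robot.state();w=robot.grab_frame('wrist');cv2.imwrite('pics/wrist9.png',w[:,:,::-1])
q=wproj(np.array([c+R@[-.117,.09+e,.125] for e in(-.022,0,.022)]+[pt for pt in [c+R@[-.12,.09,.022]]]),s);print('wrist',q.round(1).tolist())
```

```text
[215 226]
 93  91  90  88  88  87  86  85  84  83  82  81  80  77  74  74  71  69  68  66  63  62  61  59  61  67  69  68  65  66  62
 86  86  84  83  82  81  80  79  77  73  73  73  69  67  65  75  96 158 221 219 150  73  68  71  70  68  65  74  75  60  63
 80  79  78  76  74  72  72  70  67  69  78 109 160 201 207 195 171 174 177 126 101  70  64  68  63  57  56  71  99  96  60
 72  71  69  67  66  64  65 194 239 208 166 158 174 215 228 227 226 226 208 135  83  99 106 122 132 130 166 185 188 188 173
 65  62  62  62  68  71  71 112 139 156 205 224 225 229 231 232 232 233 214 154 114  88  95 121 167 189 192 195 195 195 193
 88  69  63  69  70  68  64  63  63 110 196 232 232 232 231 231 233 235 223 166  97  88  82  80 109 166 193 193 194 194 194
 62  61  65  69  64  57  57  62  69  93 182 231 237 235 204 175 180 206 234 201  93  94 112 122 105 151 191 192 191 191 191
174 126  75  59  57  54  65  84  89  92 147 197 219 230 215 162 121 149 187 198 189 197 219 221 180 173 193 192 193 192 192
195 191 187 173 136 114 152 187 164 103 107 139 156 184 201 199 210 227 234 234 228 217 217 210 19
[... 2350 characters left out ...]
137 158 170 170 216 232 234 243 246 241 219 198 197 197 197 197 197 196 196 196 197 197
197 198 197 197 197 192 161 107 101 105 115 214 246 224 188 171 175 198 209 203 199 199 199 198 198 199 199 200 199 199 199
196 196 197 197 196 197 167  96 100 126 161 183 195 192 180 177 182 182 187 198 199 199 199 199 199 198 198 199 199 199 199
196 196 195 195 195 196 192 158 125 183 212 201 179 170 184 196 196 194 192 196 197 198 199 198 197 197 197 198 198 198 198
193 192 192 193 194 194 195 190 187 195 199 196 193 192 194 195 195 196 196 196 196 197 197 197 197 197 197 197 198 197 198
pin ends if hooked [[-7.9, 1.9], [8.7, -1.1]]
wrist [[236.5, 222.2], [255.9, 221.5], [275.3, 220.8], [252.2, 152.6]]
```

```bash
python3 -c "
from bench import robot
print(robot.finish_job())"
```

```text
the job is handed in; nothing more can be done
None
```

The left (+y) latch's loop is over its keeper and its lever is pressed flat. In the last images its pin and lever line up with the already fastened latch, which was never touched, and I handed the job in at about 17 s; no verdict was returned.

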